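# Draw two AA batteries from the gravity dispenser

## Robot

A 6-joint arm with a two-finger parallel gripper is mounted at the origin on a cart in front of the work surface, level with it; the furniture and walls round the work are solid. World frame = base frame: x ahead of the robot, y to its left, z up, the work surface at z = 0. Lengths are in m, angles in rad, forces in N, time in s.
With the tool pointing down it reaches from about 0.35 to 0.875 m from the base axis. Payload 4.2 kg.
Tool frame: the origin (TCP) lies midway between the tips of the shut fingers; the grasp point (between the pads) lies 19 mm behind it; z points along the fingers, y is the line along which they close (so a half turn about z gives the same grasp; the last joint's range is limited). The gripper opens to 87 mm and grips with 3 to 60 N. Pads are 19 mm wide; open, the fingers measure 117 mm over their backs; the gripper's body (75 mm by 190 mm) begins 51 mm behind the grasp point.
Start: joints at [-0.861, 0.385, 0.008, 0, -1.194, -0.259], TCP at [0.272, -0.563, 0.223] pointing down, gripper open.
Joint ranges: [-3.14, 3.14], [-1.21, 2.06], [-1.07, 1.41], [-3.16, 2.05], [-2.99, -0.16], [-3.1, 3.1]. Speed limits (rad/s): [2.79, 2.79, 3.14, 3.14, 3.14, 3.14].

## Interface

Orientations are given as [roll, pitch, yaw] about the fixed x, y, z axes, in that order (R = Rz(yaw) Ry(pitch) Rx(roll)).
In Python, from plant import observe, camera, job_done, outline_of, place_of gives the robot as it stands. The module is installed in compiled form; this text tells all that it offers.
- The arm moves only by the tool drive_tool, never from a script. Its argument "targets" is a list that holds one entry, the list of rows, each a list of 5 numbers: the shift along the tool's x, y, z in m, then the turn about the tool's z in degrees, then the gripper's target within -1 to 1 (fully open at 1, half-way at 0, shut at -1). A call has 1 to 12 rows; each row shifts and turns the commanded pose from where the row before left it, along the tool's axes as they then stand; what a row does not reach is not made up. A row lasts 1/8 s, in which the tool goes at most 62.5 mm and 10.7 degrees, less where a joint would pass 70% of its speed; a pose out of reach is approached as far as the arm can. A call with a gripper value outside its range is refused whole. The fingers move at their own pace and stop on an object; "grip_force" is the grip in N (left out, the last holds). Time passes only in rows, so rows that do not move let the fingers close. It gives the time, the measured TCP pose, the force, the opening and the grip force at its end, in the units of the state.
- observe(): the state, without advancing time (a new reading comes with each control period).
- camera(name): name is "side" or "top"; returns a dict with "img" (420x560x3 uint8, blue, green, red), "camera_matrix" (3x3 intrinsics, pixels), "extrinsics" (4x4, takes a point from camera to world coordinates). Camera axes: x right, y down, z forward; pixel columns grow to the right and rows downward; lengths in m; the calibration is good to about 2 mm. A picture is of the moment at which its call begins. There is no depth.
- job_done(): hands the job in; it is judged then, once.
Trained networks look in a picture, given as the dict that the camera call returned (one of the last four; its "shot" number tells which), for a name from the list of things; names that differ only in an ending like _2 or _b are one class to them, and where a whole thing is asked for, a point or a joint stands for the part that bears it (a point fixed in the world has none). Each returns a list of dicts, best first, with "conf" (0 to 1); they miss things now and then, are a little off and sometimes report something else, mostly with a low value. They report only what shows in the picture. A call takes as long as a camera call.
- outline_of(thing, picture): "mask" (420x560 bool, what is visible of it) and "uv" ([column, row] in pixels, amid what is visible of it).
- place_of(thing, picture): "uv" ([column, row] in pixels: a listed point, or the origin of a listed thing).
The state is a dict: "time": time; "q": joint angles; "joint_vel": joint speeds; "tau": joint torques, N m; "ee_pos": TCP position; "tcp_rot": TCP orientation; "wrist_force": force on the tool from outside, world axes, zero at the start; "wrist_torque": the same for the moment, N m; "finger_gap": opening from 0.0 (shut) to 1.0 (fully open); "grip_force": force on a finger pad.
Only numpy, scipy, OpenCV 4.12 (cv2) and the standard library are available. Lean on these libraries where they do the work, as an engineer would, in place of code of your own. Each camera call takes 0.05 s, during which the arm holds its last target. There are 200 camera calls.

## Task

The cordless mouse needs two fresh AA batteries. At the dispenser holding the thicker (AA) batteries, use the fingertips to press the thumb pad at the back of the rocking lever all the way down, so that the gate at the other end lifts, then let it come all the way up again; one stroke gives one battery, so do this twice and leave exactly two batteries lying in that dispenser's tray. Do not touch or pick up any battery, leave the other dispenser's lever alone and do not shift the things around.

Things in the scene. Friction and masses are not known exactly. Their poses are not given: they have to be found in the camera images.
- aa_rack: dispenser for the thicker batteries (AA): fixed, plain grey plastic, 206 x 68 x 84 mm. Origin: centre of its underside; x runs level from the tray (-x end, faces the robot) to the thumb pad (+x end). Five AA batteries (15 x 50 mm) lie crosswise in a lane sloping down 25 degrees to a metal gate at x = -0.03; below it is the open tray (x = -0.10 to -0.05, floor 5 mm up).
- aa_rack_lever (a joint): its rocking lever, aluminium; crosswise pivot 36 mm behind and 56 mm above the rack's origin, pad on the far end, gate on the near end. 0 rad = at rest, gate closed; 0.27 = hard stop, pad fully down, gate open (front battery free at about 0.23). When pressed a tab holds back battery 2; the queue moves up only when back at 0. A spring returns it.
- aa_rack_pad (a point): thumb pad of that lever, 34 mm (along the rack's x) by 40 mm, ribbed rubber, nearly level (tips 8 degrees either way), nothing above it. Origin: middle of its top; at rest 85 mm behind (+x of) the rack's origin and 81 mm above the desk. Pushed straight down here it sinks about 16 mm to the hard stop; takes about 2 N to start and 6 N near the stop.
- aaa_rack: second dispenser, same form and axes but 62 mm wide, for the thinner batteries (AAA, 10.5 x 44 mm); fixed; to be left alone.
- aaa_rack_lever (a joint): rocking lever of the second dispenser, same values; stays at 0.
- spent_cell: loose used AA battery, 15 x 50 mm, lying on the desk between the dispensers; bystander. Origin at its underside.
- sharpener: small metal pencil sharpener 19 x 27 x 13 mm, loose, between the dispensers; bystander.
- eraser: eraser 43 x 53 x 12 mm, loose, behind the dispensers; bystander.
- mouse: white computer mouse 105 x 58 x 36 mm, loose, at the left; bystander.
- aa_1: AA battery number 1 in the dispenser for thicker batteries, counted from the gate (15 mm diameter, 50 mm long, lies across the lane). Origin on its skin at half length, 7 mm from its axis: underneath at the start, it turns as the battery rolls.
- aa_2: AA battery number 2 in the dispenser for thicker batteries, counted from the gate (15 mm diameter, 50 mm long, lies across the lane). Origin on its skin at half length, 7 mm from its axis: underneath at the start, it turns as the battery rolls.
- aa_3: AA battery number 3 in the dispenser for thicker batteries, counted from the gate (15 mm diameter, 50 mm long, lies across the lane). Origin on its skin at half length, 7 mm from its axis: underneath at the start, it turns as the battery rolls.
- aa_4: AA battery number 4 in the dispenser for thicker batteries, counted from the gate (15 mm diameter, 50 mm long, lies across the lane). Origin on its skin at half length, 7 mm from its axis: underneath at the start, it turns as the battery rolls.
- aa_5: AA battery number 5 in the dispenser for thicker batteries, counted from the gate (15 mm diameter, 50 mm long, lies across the lane). Origin on its skin at half length, 7 mm from its axis: underneath at the start, it turns as the battery rolls.
- aaa_1: AAA battery number 1 in the second dispenser, counted from the gate (10.5 mm diameter, 44 mm long). Origin on its skin, underneath.
- aaa_2: AAA battery number 2 in the second dispenser, counted from the gate (10.5 mm diameter, 44 mm long). Origin on its skin, underneath.
- aaa_3: AAA battery number 3 in the second dispenser, counted from the gate (10.5 mm diameter, 44 mm long). Origin on its skin, underneath.
- aaa_4: AAA battery number 4 in the second dispenser, counted from the gate (10.5 mm diameter, 44 mm long). Origin on its skin, underneath.
- aaa_5: AAA battery number 5 in the second dispenser, counted from the gate (10.5 mm diameter, 44 mm long). Origin on its skin, underneath.

How it is judged:
On the way, in this order (a step that is already met when the one before it is completed fails the run):
1. the AA dispenser's thumb pad is pressed fully down by the fingers (value of joint aa_rack_lever above 0.225 rad and contact force between the fingers and aa_rack_lever_c0 above 1 N), for 0.05 s.
2. the lever is up again, the first AA battery lies in the tray and the second is still in the lane (value of joint aa_rack_lever below 0.03 rad and x of aa_1 in the frame of aa_rack between -0.108 and -0.039 m and y of aa_1 in the frame of aa_rack between -0.03 and 0.03 m and z of aa_1 in the frame of aa_rack between 0.003 and 0.0225 m and x of aa_2 in the frame of aa_rack between -0.034 and 0.06 m and z of aa_2 in the frame of aa_rack between 0.0235 and 0.08 m and y of aa_2 in the frame of aa_rack between -0.03 and 0.03 m), for 0.1 s.
3. the thumb pad is pressed fully down a second time (all of step 1), for 0.05 s.
At the end, for the whole second after the job is handed in: Two AA batteries (the first two of the queue) lie at rest in the tray of the AA dispenser, the other three are still in its lane behind the gate, and both levers are up (within 0.03 rad) (value of joint each of aa_rack_lever, aaa_rack_lever below 0.03 rad and x of aa_1 in the frame of aa_rack between -0.108 and -0.039 m and y of aa_1 in the frame of aa_rack between -0.03 and 0.03 m and z of aa_1 in the frame of aa_rack between 0.003 and 0.0225 m and x of aa_2 in the frame of aa_rack between -0.108 and -0.039 m and y of aa_2 in the frame of aa_rack between -0.03 and 0.03 m and z of aa_2 in the frame of aa_rack between 0.003 and 0.0225 m and x of aa_3 in the frame of aa_rack between -0.034 and 0.06 m and z of aa_3 in the frame of aa_rack between 0.0235 and 0.08 m and y of aa_3 in the frame of aa_rack between -0.03 and 0.03 m and x of aa_4 in the frame of aa_rack between -0.034 and 0.06 m and z of aa_4 in the frame of aa_rack between 0.0235 and 0.08 m and y of aa_4 in the frame of aa_rack between -0.03 and 0.03 m and x of aa_5 in the frame of aa_rack between -0.034 and 0.06 m and z of aa_5 in the frame of aa_rack between 0.0235 and 0.08 m and y of aa_5 in the frame of aa_rack between -0.03 and 0.03 m and linear speed of each of aa_1, aa_2 below 0.02 m/s); the robot touches nothing.
It fails at once if a battery is touched with the fingers (contact force between the fingers and aa_1 above 0.5 N or contact force between the fingers and aa_2 above 0.5 N or contact force between the fingers and aa_3 above 0.5 N or contact force between the fingers and aa_4 above 0.5 N or contact force between the fingers and aa_5 above 0.5 N or contact force between the fingers and aaa_1 above 0.5 N or contact force between the fingers and aaa_2 above 0.5 N or contact force between the fingers and aaa_3 above 0.5 N or contact force between the fingers and aaa_4 above 0.5 N or contact force between the fingers and aaa_5 above 0.5 N or contact force between the fingers and spent_cell above 0.5 N).
It fails at once if a battery is lifted out (height (world z) of any of aa_1, aa_2, aa_3, aa_4, aa_5, aaa_1, aaa_2, aaa_3, aaa_4, aaa_5 above 0.1 m or height (world z) of spent_cell above 0.04 m).
It fails at once if the other dispenser's lever is pressed (value of joint aaa_rack_lever above 0.06 rad).
It fails at once if the used battery, sharpener, eraser or mouse is shifted by more than 20 mm (distance of any of spent_cell, sharpener, eraser, mouse from where it was at the start of the episode above 0.02 m).
It also fails if it takes over 35 s, if anything falls off the work surface, if the arm or the gripper's body presses on something with over 40 N, if the wrist force passes 120 N, or if a joint passes its speed limit or range.

## Working session

There is one attempt and no reset: what is moved stays moved. The work goes in short steps, Python scripts to look and compute and a tool call to move; the robot and the scene stay as the last step left them, time stands still between calls to the robot, and variables do not carry over. Pictures are saved under pics/ and viewed, at most 10 in all, crops included, and the job is handed in when it is done.

Besides the shell and the picture viewer there is one more tool, called after "Emit:" by a JSON object that holds its "name" and its "arguments". drive_tool: Moves the arm, as the interface text tells. Its arguments: {"type":"object","properties":{"targets":{"type":"array"},"grip_force":{"type":"number"}},"required":["targets"]}

```bash
mkdir -p pics
cat > h.py <<'E'
import numpy as np, cv2
from plant import observe, camera, job_done, outline_of, place_of
def ray(c,uv):
    K=c["camera_matrix"];T=np.array(c["extrinsics"])
    d=T[:3,:3]@np.linalg.solve(K,[uv[0],uv[1],1.]);return T[:3,3],d
def atz(c,uv,z):
    o,d=ray(c,uv);return o+d*(z-o[2])/d[2]
def tri(c1,u1,c2,u2):
    o1,d1=ray(c1,u1);o2,d2=ray(c2,u2)
    s=np.linalg.lstsq(np.c_[d1,-d2],o2-o1,rcond=None)[0]
    a=o1+d1*s[0];b=o2+d2*s[1];return (a+b)/2,np.linalg.norm(a-b)
E
python3 - <<'E'
from h import *
np.set_printoptions(precision=4,suppress=True)
t=camera("top");s=camera("side")
cv2.imwrite("pics/t0.png",t["img"]);cv2.imwrite("pics/s0.png",s["img"])
hz=dict(aa_rack=0,aa_rack_pad=.081,aaa_rack=0,spent_cell=0,mouse=0,eraser=0,sharpener=0,aa_1=None)
for n,z in hz.items():
  for nm,c in(("top",t),("side",s)):
    for r in place_of(n,c)[:3]:
      print(n,nm,round(r["conf"],2),np.array(r["uv"]),atz(c,r["uv"],z) if z is not None else "")
o=observe();print(o["time"],o["ee_pos"],o["tcp_rot"],o["wrist_force"])
E
```

```text
aa_rack top 0.6 [230.  279.7] [0.4458 0.2873 0.    ]
aa_rack top 0.55 [377.3 270.6] [ 0.4596 -0.0477  0.    ]
aa_rack_pad top 0.92 [237.5 243.2] [0.5245 0.2617 0.081 ]
aa_rack_pad top 0.66 [313.7 256.7] [0.4934 0.1031 0.081 ]
aa_rack_pad side 0.69 [247.6 185.6] [0.5314 0.2473 0.081 ]
aaa_rack top 0.56 [372.9 279.8] [ 0.4393 -0.0366  0.    ]
aaa_rack top 0.53 [226.  293.1] [0.4162 0.2964 0.    ]
aaa_rack side 0.97 [241.3 273.2] [ 0.4458 -0.0247  0.    ]
spent_cell top 0.68 [318.1 255.7] [0.4959 0.0857 0.    ]
spent_cell top 0.64 [230.5 280. ] [0.4451 0.2862 0.    ]
spent_cell top 0.28 [231.4 262.2] [0.485 0.284 0.   ]
spent_cell side 0.6 [250.7 241.9] [0.4985 0.1041 0.    ]
mouse top 0.57 [164.9 233.3] [0.554 0.437 0.   ]
mouse top 0.54 [233.5 277.6] [0.4503 0.2793 0.    ]
mouse side 0.66 [243.2 194.4] [0.5522 0.3959 0.    ]
eraser top 0.68 [340.9 148.9] [0.7458 0.0232 0.    ]
eraser side 0.59 [364.1 243.1] [0.734  0.0112 0.    ]
sharpener top 0.65 [233.7 280.8] [0.4432 0.2789 0.    ]
sharpener top 0.6 [308.1 200.7] [0.6233 0.1047 0.    ]
sharpener top 0.59 [230.5 277.9] [0.4498 0.2861 0.    ]
sharpener side 0.58 [306.2 231.4] [0.6345 0.1119 0.    ]
aa_1 top 0.67 [229.7 278.2] 
aa_1 top 0.65 [227.4 284.3] 
aa_1 top 0.49 [228.4 290.1] 
aa_1 side 0.54 [228.2 195.3] 
0.9 [ 0.2723 -0.5625  0.2225] [ 3.1416 -0.     -2.6908] [-0.1952 -0.2832  0.0002]
```

View pics/t0.png

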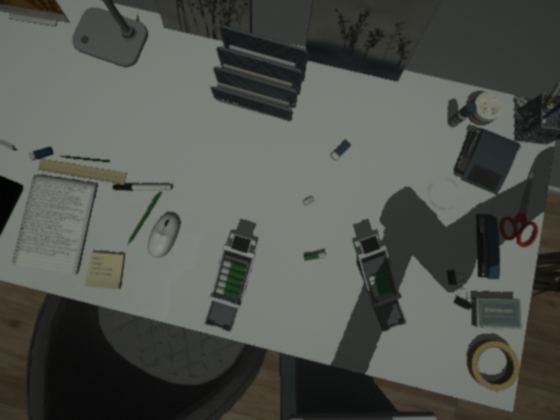

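View pics/s0.png

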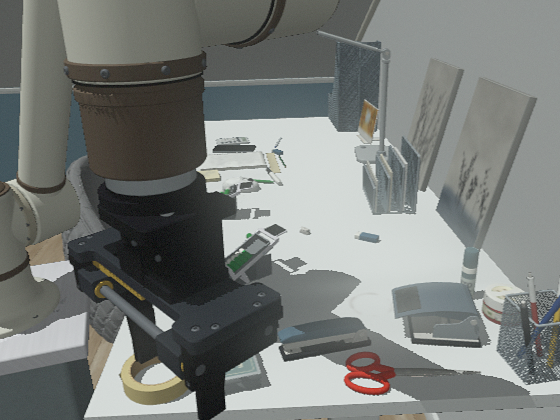

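The top view shows two dispensers, at about (232,275) and (378,275), with the trays at the lower end. I need a closer look to tell which holds the AA batteries and to find the pad.

Run:
```python
from h import *
np.set_printoptions(precision=4,suppress=True)
t=camera("top");i=t["img"]
f=lambda a:cv2.convertScaleAbs(cv2.resize(a,None,fx=5,fy=5,interpolation=cv2.INTER_CUBIC),alpha=1.8)
cv2.imwrite("pics/c.png",np.hstack([f(i[213:333,195:270]),f(i[213:333,345:420])]))
for n in("aa_rack","aaa_rack","aa_rack_lever","aa_rack_pad"):
  for r in outline_of(n,t)[:3]:
    m=r["mask"];rc=cv2.minAreaRect(np.argwhere(m)[:,::-1].astype(np.float32))
    print(n,round(r["conf"],2),r["uv"],m.sum(),rc)
    bx=cv2.boxPoints(rc);print([atz(t,b,.05)[:2].round(3).tolist() for b in bx])
print(t["extrinsics"])
```

```text
aa_rack 0.82 [227.4, 296.4] 1816 ((229.80801391601562, 282.39111328125), (32.813140869140625, 95.70945739746094), 15.52410888671875)
[[0.357, 0.343], [0.551, 0.288], [0.53, 0.219], [0.338, 0.276]]
aa_rack 0.23 [228.5, 285.8] 109 ((229.1999969482422, 286.3999938964844), (20.238576889038086, 5.692099571228027), 18.43494987487793)
[[0.436, 0.306], [0.447, 0.302], [0.433, 0.261], [0.421, 0.265]]
aaa_rack 0.96 [378.7, 272.8] 2210 ((378.9983215332031, 282.8515625), (96.28718566894531, 33.31919860839844), 73.41265869140625)
[[0.525, 0.022], [0.544, -0.048], [0.348, -0.096], [0.33, -0.027]]
aa_rack_lever 0.86 [233.7, 250.5] 602 ((233.68099975585938, 270.7106628417969), (31.97040557861328, 70.56600189208984), 15.64224624633789)
[[0.406, 0.327], [0.55, 0.286], [0.53, 0.219], [0.387, 0.261]]
aa_rack_pad 0.82 [234.5, 253.0] 748 ((233.22642517089844, 270.7075500488281), (32.691810607910156, 71.29013061523438), 15.945395469665527)
[[0.406, 0.329], [0.551, 0.287], [0.53, 0.219], [0.386, 0.262]]
aa_rack_pad 0.41 [313.2, 256.2] 141 ((313.8612976074219, 256.0982360839844), (6.538459300994873, 22.048294067382812), 81.25383758544922)
[[0.499, 0.124], [0.505, 0.077], [0.491, 0.075], [0.485, 0.123]]
[[-0.0196 -0.9906  0.1354  0.4893]
 [-0.9998  0.0198 -0.0003  0.178 ]
 [-0.0024 -0.1354 -0.9908  0.9169]
 [ 0.      0.      0.      1.    ]]
```

View pics/c.png

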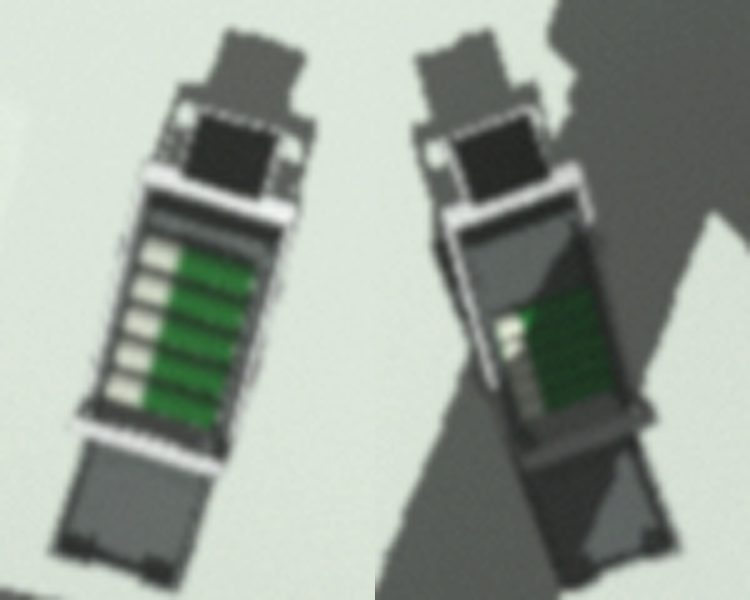

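Left dispenser is the AA one (five thick cells filling the lane). Its pad is the dark square at about (241.4,243.4), and the grey patch beyond it is a shadow. That puts the pad at roughly (0.525, 0.254), with rack yaw about -16°. I'll set out with the fingers shut.

Emit:
{"name": "drive_tool", "arguments": {"targets": [[[-0.04,0.043,0,0,-1],[-0.04,0.043,0,0,-1],[-0.04,0.043,0,0,-1],[-0.04,0.043,0,0,-1],[-0.04,0.043,0,0,-1],[-0.04,0.043,0,0,-1],[-0.04,0.043,0,0,-1],[-0.04,0.043,0,0,-1],[-0.04,0.043,0,0,-1],[-0.04,0.043,0,0,-1],[0,0,0,0,-1],[0,0,0,0,-1]]]}}

```text
time: 2.65
ee_pos: [0.4447, -0.0012, 0.2225]
tcp_rot: [3.142, -0.0, -2.69]
wrist_force: [0.4, -0.4, 0.2]
finger_gap: 0.006
grip_force: 0.0
```

Run:
```python
from h import *
np.set_printoptions(precision=4,suppress=True)
s=camera("side");t=camera("top")
cv2.imwrite("pics/s1.png",cv2.resize(s["img"][150:330,180:400],None,fx=3,fy=3))
print(atz(t,(241.4,243.4),.081))
for n in("aa_rack_pad","aaa_rack_lever","aa_rack"):
  for r in place_of(n,s)[:3]: print(n,round(r["conf"],2),r["uv"],atz(s,r["uv"],.081 if "pad" in n else 0),tri(s,r["uv"],t,(241.4,243.4)))
o=observe();print(o["time"],o["ee_pos"],o["tcp_rot"],o["wrist_force"],o["finger_gap"])
```

```text
[0.524  0.2535 0.081 ]
aa_rack_pad 0.75 [204.9, 202.4] [0.4132 0.1765 0.081 ] (array([0.4758, 0.263 , 0.0448]), np.float64(0.09996298531029539))Traceback (most recent call last):
  File "<stdin>", line 7, in <module>
ValueError: it knows: aa, aa_rack, aa_rack_pad, aaa, aaa_rack, eraser, mouse, sharpener, spent_cell
```

View pics/s1.png

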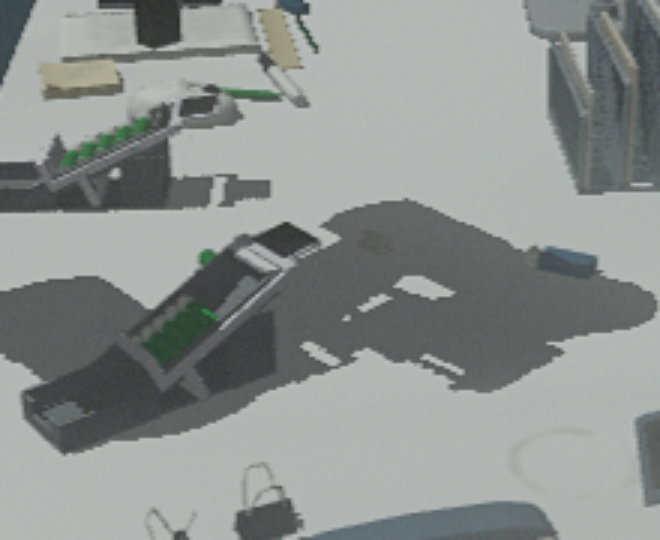

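The AA pad shows at crop (197,105), which is (245.7,185) in the full side image. That agrees with the top view, so the target is (0.526, 0.252). Next I move over it, turn and come down to about 0.12.

Emit:
{"name": "drive_tool", "arguments": {"targets": [[[-0.0367,0.0385,0,0,-1],[-0.0367,0.0385,0,0,-1],[-0.0367,0.0385,0,0,-1],[-0.0367,0.0385,0,0,-1],[-0.0367,0.0385,0,0,-1],[0,0,0,10.4,-1],[0,0,0,10.4,-1],[0,0,0.04,10.4,-1],[0,0,0.04,10.4,-1],[0,0,0.025,0,-1],[0,0,0,0,-1],[0,0,0,0,-1]]]}}

```text
time: 4.3
ee_pos: [0.5274, 0.2518, 0.1188]
tcp_rot: [3.14, 0.002, 2.866]
wrist_force: [0.2, -0.1, -0.0]
finger_gap: 0.008
grip_force: 0.0
```

Run:
```python
from h import *
np.set_printoptions(precision=4,suppress=True)
s=camera("side");t=camera("top")
o=observe();p=o["ee_pos"];print(o["time"],p,o["tcp_rot"],o["wrist_force"])
a=cv2.resize(s["img"][130:230,180:310],None,fx=3,fy=3)
b=cv2.convertScaleAbs(cv2.resize(t["img"][210:310,180:310],None,fx=3,fy=3),alpha=1.8)
for img,c,off in((a,s,(180,130)),(b,t,(180,210))):
  T=np.linalg.inv(np.array(c["extrinsics"]))
  for z in(p[2],.081):
    q=np.array(c["camera_matrix"])@(T@[p[0],p[1],z,1])[:3];q=q[:2]/q[2]
    cv2.circle(img,tuple(int(v) for v in (q-off)*3),3,(0,0,255) if z==.081 else (255,0,255),-1)
cv2.imwrite("pics/n1.png",np.hstack([a,b]))
```

```text
4.4 [0.5273 0.2522 0.1193] [3.1391 0.002  2.8659] [-0.7566 -0.3016  0.7907]
```

View pics/n1.png

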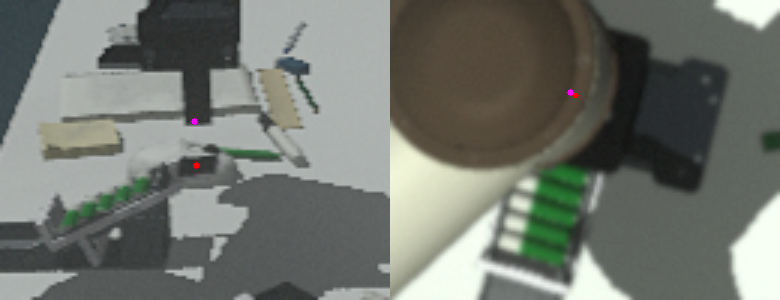

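The fingertip (side view, projected at crop (195,122)) stands above the middle of the pad (crop (197,165)). Now I press down gently and check the force.

Emit:
{"name": "drive_tool", "arguments": {"targets": [[[0,0,0.02,0,-1],[0,0,0.012,0,-1],[0,0,0.004,0,-1],[0,0,0.004,0,-1],[0,0,0.004,0,-1],[0,0,0.004,0,-1],[0,0,0.003,0,-1],[0,0,0,0,-1]]]}}

```text
time: 5.4
ee_pos: [0.5288, 0.2526, 0.0689]
tcp_rot: [3.138, 0.005, 2.868]
wrist_force: [3.1, -3.0, 8.0]
finger_gap: 0.006
grip_force: 4.5
```

Emit:
{"name": "drive_tool", "arguments": {"targets": [[[0,0,0.002,0,-1],[0,0,0.002,0,-1],[0,0,0,0,-1]]]}}

```text
time: 5.78
ee_pos: [0.529, 0.2526, 0.0681]
tcp_rot: [3.138, 0.006, 2.869]
wrist_force: [-2.3, -4.3, 24.4]
finger_gap: 0.004
grip_force: 12.0
```

It's at the hard stop: the force jumped to 24 N with barely any more travel. I'll let it come up and look.

Emit:
{"name": "drive_tool", "arguments": {"targets": [[[0,0,-0.005,0,-1],[0,0,-0.005,0,-1],[0,0,-0.006,0,-1],[0,0,-0.012,0,-1],[0,0,-0.015,0,-1],[0,0,0,0,-1],[0,0,0,0,-1],[0,0,0,0,-1]]]}}

```text
time: 6.78
ee_pos: [0.5259, 0.2517, 0.105]
tcp_rot: [-3.141, -0.001, 2.866]
wrist_force: [0.6, -0.4, 0.0]
finger_gap: 0.004
grip_force: 0.0
```

Run:
```python
from h import *
s=camera("side");t=camera("top")
a=cv2.resize(s["img"][130:230,180:310],None,fx=3,fy=3)
b=cv2.convertScaleAbs(cv2.resize(t["img"][240:340,180:310],None,fx=3,fy=3),alpha=1.8)
cv2.imwrite("pics/n2.png",np.hstack([a,b]));o=observe();print(o["ee_pos"],o["wrist_force"])
```

```text
[0.52606715 0.25180593 0.1050459 ] [ 0.32390031 -0.28463805 -0.16355437]
```

View pics/n2.png

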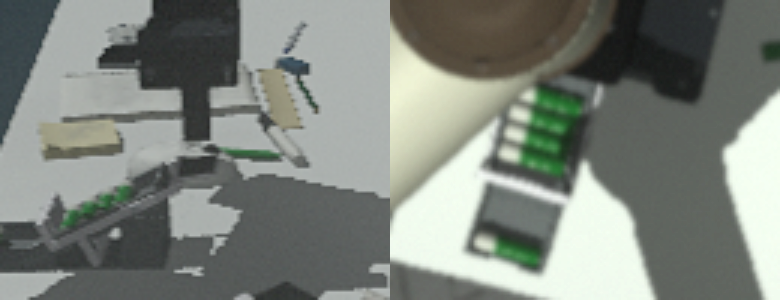

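One battery is in the tray (crop (508,250)), four have moved up to the gate, and the lever is up. Now the second stroke, the same as the first.

Emit:
{"name": "drive_tool", "arguments": {"targets": [[[0,0,0.015,0,-1],[0,0,0.008,0,-1],[0,0,0.004,0,-1],[0,0,0.004,0,-1],[0,0,0.004,0,-1],[0,0,0.004,0,-1],[0,0,0.004,0,-1],[0,0,0,0,-1],[0,0,0,0,-1]]]}}

```text
time: 8.0
ee_pos: [0.5285, 0.2522, 0.0681]
tcp_rot: [3.139, 0.005, 2.869]
wrist_force: [-3.4, -5.3, 25.9]
finger_gap: 0.004
grip_force: 12.6
```

Emit:
{"name": "drive_tool", "arguments": {"targets": [[[0,0,-0.005,0,-1],[0,0,-0.005,0,-1],[0,0,-0.006,0,-1],[0,0,-0.012,0,-1],[0,0,-0.03,0,-1],[0,0,-0.04,0,-1],[0,0,0,0,-1],[0,0,0,0,-1],[0,0,0,0,-1],[0,0,0,0,-1]]]}}

```text
time: 9.25
ee_pos: [0.5259, 0.2517, 0.1595]
tcp_rot: [-3.14, -0.001, 2.866]
wrist_force: [0.4, -0.1, -0.2]
finger_gap: 0.003
grip_force: 0.0
```

Run:
```python
from h import *
s=camera("side");t=camera("top")
a=cv2.resize(s["img"][130:230,180:310],None,fx=3,fy=3)
b=cv2.convertScaleAbs(cv2.resize(t["img"][240:340,180:310],None,fx=3,fy=3),alpha=1.8)
cv2.imwrite("pics/n3.png",np.hstack([a,b]));o=observe();print(o["ee_pos"],o["wrist_force"])
```

```text
[0.52609344 0.25182487 0.15986651] [-0.20860429  0.27853619  0.44158084]
```

View pics/n3.png

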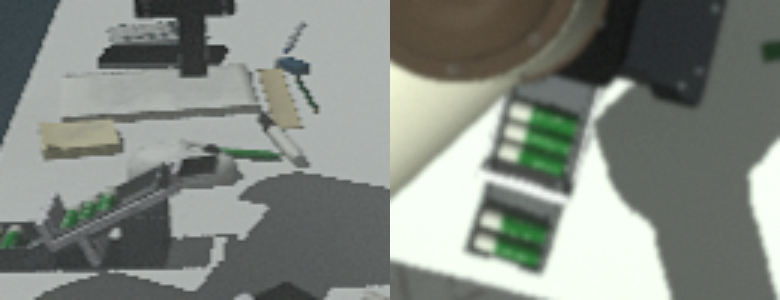

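Two batteries lie in the tray (crop (512,225) and (508,248)), three are in the lane, the lever is up and the arm is clear.

```bash
python3 -c "
from plant import job_done;print(job_done())"
```

```text
the job is handed in; nothing more can be done
None
```

I pressed the AA dispenser's pad fully down twice; the last pictures show two batteries in its tray, three in the lane and the lever up, and the job is handed in (no verdict was returned).

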